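# Bring the rose jar to the front and press its lid shut

## Task

With the fingertips, push the orange tab of the white rotating organizer sideways until the tab lines up with the brass dot on the organizer's foot, so that the rose jar stands at the front. Then gently press the rose jar's raised lid straight down until it is fully shut, and withdraw. Lift nothing, do not shift the jar on its tray, and touch none of the other things on the organizer or the dresser.

Things in the scene. Friction and masses are not known exactly. Their poses are not given: they have to be found in the camera images.
- organizer_foot: Fixed black foot: disc 170 mm wide, 12 mm high, with a flat tongue (30 mm wide, 4 mm high) reaching 205 mm from the axis; 192 mm out on it is a brass dot 24 mm wide. Origin on the rotation axis at dresser height, z up; the dot lies along its -x, towards the robot within 0.3 rad.
- turntable: White two-tier tray turning about the foot's axis. Lower tray 280 mm wide, floor 22, rim 30 mm up; upper tier 116 mm wide, top 84 mm up. Stiff friction (1.5 N at the tab), stays where left. Origin on the axis at dresser height; tab and rose jar lie along its -x. Starts 0.5 to 1.2 rad anticlockwise from above: the tab is right of the dot as the robot sees it and must go left (clockwise).
- tab (a point): Top centre of the orange tab, an upright fin outside the tray's rim, 165 mm from the axis. It is 34 mm long radially, 12 mm thick along its travel, and stands from 20 to 64 mm above the dresser. Site axes are the turntable's (x radially inwards, y tangential, z up). Lined up when over the line from the axis to the brass dot.
- jar_place (a point): Point on the lower tray's floor, 92 mm from the axis towards the tab, where the rose jar stands (within 4 mm).
- rose_jar: Loose round jar of rose-tinted glass, 60 mm diameter, standing on the lower tray just inside the orange tab, with a rose-gold lid. Origin at the centre of its underside, z up. Mass about 0.25 kg.
- rose_jar_lid_top (a point): Centre of the top face of the rose jar's lid (flat disc, 60 mm diameter, 12 mm thick). 66 mm above the jar's underside when fully raised, 58 mm when shut. Moves with the lid.
- rose_jar_lid (a joint): How far the push-on lid has been pressed, in m: 0 fully raised (8 mm gap showing the white neck), 0.008 fully shut against a hard stop. It starts at 0 to 0.0015. Friction resists with about 2.5 N; no spring, it stays where it is left.
- pill_box: Square ceramic pill box, white with blue lid, 52 by 52 by 39 mm, loose on the lower tray towards the side away from the tab. Origin under its centre. Leave alone.
- clip_dish: Round steel dish with a brass tie clip, 64 mm diameter, 14 mm high, loose on the lower tray towards the side away from the tab. Origin under its centre. Leave alone.
- cologne: Blue glass cologne bottle with dark cap, 30 by 45 by 72 mm, loose on the middle of the upper tier (top about 156 mm above the dresser). Origin under its centre. Leave alone.
- green_jar: Green glass jar with a shut steel lid, 60 mm diameter, 58 mm high, loose on the dresser to the robot's left. Origin under its centre. Leave alone.
- hairbrush: Dark wooden hairbrush, 205 mm long, 55 mm wide, 26 mm high, lying on the dresser to the right; its head is towards its +x. Leave alone.
- ring_cone: White ceramic ring cone, 70 mm wide foot, 72 mm high, on the dresser to the left. Origin under its centre. Leave alone.
Mind the look-alikes: they are no part of the job. What is shaped like the rose_jar but purple or turquoise is not meant.

How it is judged:
By the outcome, as a careful person would: the job done as asked, in the order asked, and still so for the second after the job is handed in, with the robot touching nothing.
It also fails if it takes over 51 s, if anything falls off the work surface, if the arm or the gripper's body presses on something with over 40 N, if the wrist force passes 120 N, or if a joint passes its speed limit or range.

## Robot

A 6-joint arm with a two-finger parallel gripper is mounted at the origin on the work surface. World frame = base frame: x ahead of the robot, y to its left, z up, the work surface at z = 0. Lengths are in mm, angles in rad, forces in N, time in s.
With the tool pointing down it reaches from about 400 to 925 mm from the base axis. Payload 12.5 kg.
Tool frame: the origin (TCP) lies on the mounting face of the last link; the fingertips stand 190 mm ahead of it and the grasp point (between the pads) lies 171 mm ahead of it; z points along the fingers, y is the line along which they close (so a half turn about z gives the same grasp; the last joint's range is limited). The gripper opens to 95 mm and grips with 3 to 60 N. Pads are 20 mm wide; open, the fingers measure 119 mm over their backs; the gripper's body (75 mm by 180 mm) begins 59 mm behind the grasp point.
Start: joints at [1.031, 0.491, 1.559, -0, 1.092, -0.106], TCP at [262.678, 567.12, 404.761] pointing down, gripper open.
Joint ranges: [-3.1, 3.1], [-0.84, 2.19], [0.05, 2.79], [-1.13, 4.28], [0.06, 2.93], [-2.69, 2.69]. Speed limits (rad/s): [2.22, 2.22, 2.79, 3.14, 3.14, 3.14].

## Interface

Orientations are given as [roll, pitch, yaw] about the fixed x, y, z axes, in that order (R = Rz(yaw) Ry(pitch) Rx(roll)).
In Python, from cell import * gives the robot as it stands.
- The arm moves only by the tool arm_command, never from a script. Its argument "rows" is a list that holds one entry, the list of rows, each a list of 7 numbers: the shift along the tool's x, y, z normalised to -1 to 1, where 1 is 0.15 m, then the turn, a rotation vector about the tool's x, y, z normalised to -1 to 1, where 1 is 360 degrees, then the opening, from -1 (shut) to 1 (fully open). A call has 1 to 10 rows; each row is the pose to reach, as a shift and turn from the pose commanded when the call began, along the tool's axes at that moment, turning the shorter way round; what a row does not reach only later rows make up. A row lasts 1/12 s, in which the tool goes at most 41.7 mm and 7.16 degrees, less where a joint would pass 70% of its speed; a pose out of reach is approached as far as the arm can. A call with a number of a shift or a turn outside -1 to 1 is refused whole. A call with a gripper value outside its range is refused whole. The fingers move at their own pace and stop on an object; the grip force is fixed at half the most. Time passes only in rows, so rows that repeat a pose let the fingers close. It gives the time, the measured TCP pose, the force, the opening and the grip force at its end, in the units of the state.
- state(): the state, without advancing time (a new reading comes with each control period).
- read_camera(name): name is "scene" or "top"; returns (picture, depth): 420x560x3 uint8, red, green, blue; 420x560 float32, mm along the optical axis (not along the pixel's ray), 0 where there is no reading.
- get_calibration(name): a dict with "camera_matrix" (3x3 intrinsics, pixels), "position" and "orientation" of the camera in the world. Camera axes: x right, y up, looking along -z (the intrinsics and any distortion apply to the point x, -y, -z); pixel columns grow to the right and rows downward; lengths in mm; the calibration is good to about 2 mm. A picture is of the moment at which its call begins. get_calibration takes no time and is no camera call.
- job_done(): hands the job in; it is judged then, once.
The state is a dict: "t": time; "joints": joint angles; "qvel": joint speeds; "tau": joint torques, N m; "eef_pos": TCP position; "tcp_rot": TCP orientation; "ft_force": force on the tool from outside, world axes, zero at the start; "moment": the same for the moment, N m; "opening": opening from 0.0 (shut) to 1.0 (fully open); "grip_force": force on a finger pad.
Only numpy, scipy, OpenCV 4.12 (cv2) and the standard library are available. Lean on these libraries where they do the work, as an engineer would, in place of code of your own. Each camera call takes 0.05 s, during which the arm holds its last target. There are 200 camera calls.

## Working session

There is one attempt and no reset: what is moved stays moved. The work goes in short steps, Python scripts to look and compute and a tool call to move; the robot and the scene stay as the last step left them, time stands still between calls to the robot, and variables do not carry over. Pictures are saved under pics/ and viewed, at most 10 in all, crops included, and the job is handed in when it is done.

Besides the shell and the picture viewer there is one more tool, called as name(argument=value, ...) on one line, values as JSON. arm_command: Moves the arm, as the interface text tells. Its arguments: {"type":"object","properties":{"rows":{"type":"array","items":{"type":"array","items":{"type":"array","items":{"type":"number","minimum":-1,"maximum":1}}}}},"required":["rows"]}

```bash
mkdir -p pics; cat > h.py <<'E'
from cell import *
import numpy as np, cv2
from scipy.spatial.transform import Rotation as R
def cam(n):
    p,d=read_camera(n); np.savez('/tmp/'+n+'.npz',p=p,d=d); return p,d
def rot(o):
    o=np.array(o,float); return R.from_matrix(o) if o.shape==(3,3) else (R.from_euler('xyz',o) if o.size==3 else R.from_quat(o))
def w(n,u,v,d=None,z=None):
    c=get_calibration(n);K=np.array(c['camera_matrix'])
    r=np.array([(u-K[0,2])/K[0,0],-(v-K[1,2])/K[1,1],-1.0]); r=rot(c['orientation']).apply(r); p=np.array(c['position'])
    return p+r*((z-p[2])/r[2] if z is not None else d)
E
python3 - <<'E'
from h import *
for n in('scene','top'):
    p,d=cam(n); cv2.imwrite(f'pics/{n}0.png',cv2.resize(p[...,::-1],(784,588),interpolation=cv2.INTER_CUBIC)); print(get_calibration(n))
print(state())
E
```

```text
{'camera_matrix': array([[388.50206948,   0.        , 282.25371354],
       [  0.        , 388.50206948, 210.22406736],
       [  0.        ,   0.        ,   1.        ]]), 'position': array([1381.29223758,    9.98052096,  817.48573245]), 'orientation': array([0.83410915, 0.01521116, 1.59831528])}
{'camera_matrix': array([[389.8772062 ,   0.        , 280.11526347],
       [  0.        , 389.8772062 , 205.87969056],
       [  0.        ,   0.        ,   1.        ]]), 'position': array([493.1917659 , -15.43615104, 993.39882768]), 'orientation': array([ 0.07668495,  0.00472454, -1.57144655])}
{'t': 0.1, 'joints': array([ 1.03138463e+00,  4.91478805e-01,  1.55938592e+00, -2.53987276e-05,
        1.09169614e+00, -1.05622063e-01]), 'qvel': array([ 0.00063849, -0.00095307,  0.00033541,  0.00261698,  0.00091084,
       -0.00032125]), 'tau': array([ 2.77400330e-03, -6.13621473e+01, -2.58604360e+01,  6.94411620e-02,
        4.70054441e-02, -6.99834413e-05]), 'eef_pos': array([262.67337   , 567.08926047, 404.23370603]), 'tcp_rot': array([-3.14062746e+00, -7.96724067e-05,  2.70781470e+00]), 'ft_force': array([-0.60704605,  0.23044795, -0.72120844]), 'moment': array([-0.00438514,  0.0467244 ,  0.02677438]), 'grip_force': 0.0, 'opening': 0.9959468364529064}
```

View pics/top0.png

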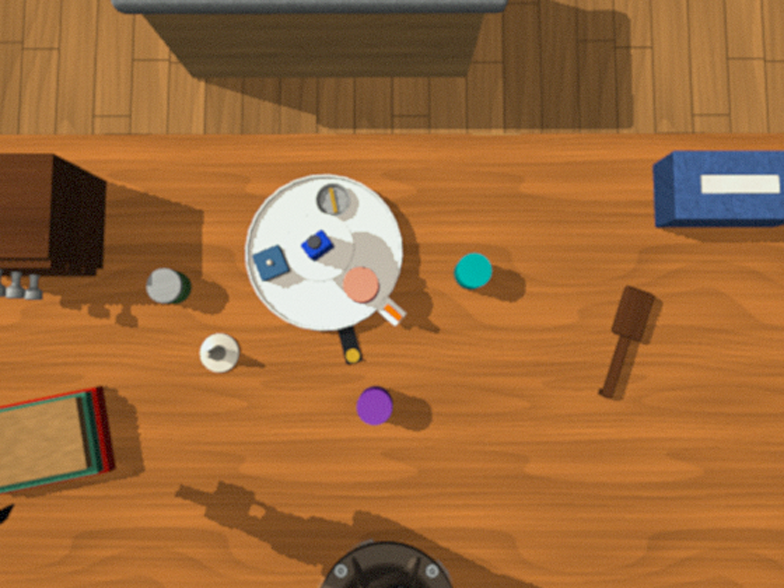

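View pics/scene0.png

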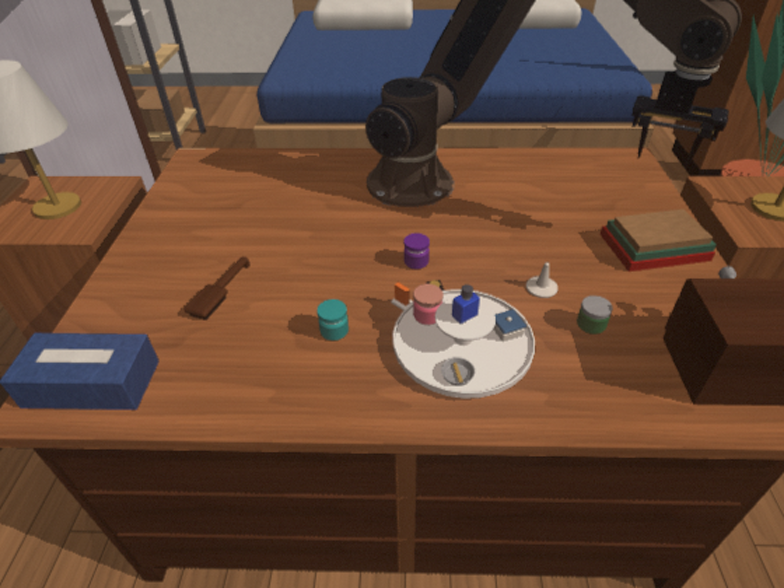

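The top view shows the tab at about (396,314), the rose lid at (360,284), the brass dot at (353,355) and the tray centre near (324,252). The purple look-alike is at (374,406) and the turquoise one at (473,271). Next I'll measure these by colour and depth.

```bash
python3 - <<'E'
from h import *
f=np.load('/tmp/top.npz');p,d=f['p'],f['d']
c=p[115:310,165:365]; cv2.imwrite('pics/c1.png',cv2.resize(c[...,::-1],(800,780)[:2],interpolation=cv2.INTER_CUBIC)[180:780])
hsv=cv2.cvtColor(p,cv2.COLOR_RGB2HSV)
def blob(name,x,y,r,z,h0,h1,s0):
    u0,v0=int(x/1.4),int(y/1.4)
    m=np.zeros(d.shape,bool)
    S=np.s_[v0-r:v0+r+1,u0-r:u0+r+1]
    m[S]=((hsv[S][...,0]>=h0)&(hsv[S][...,0]<=h1)&(hsv[S][...,1]>s0))
    v,u=np.nonzero(m); uc,vc=u.mean(),v.mean(); dd=np.median(d[m])
    print(name,m.sum(),(uc,vc),'depth pt',w('top',uc,vc,d=dd).round(1),'plane',w('top',uc,vc,z=z).round(1),hsv[v0,u0]); return w('top',uc,vc,z=z)
blob('tab',395,314,12,64,5,16,190)
dot=blob('dot',353,355,9,4,18,30,120)
blob('lid',360,284,16,87,0,14,70)
blob('purple',374,406,18,66,125,160,80)
blob('turq',473,271,18,66,80,100,100)
# tray: fit circle using white pixels' hull
m=((hsv[...,1]<60)&(hsv[...,2]>120)).astype(np.uint8); m[:120]=0;m[240:]=0;m[:,:170]=0;m[:,292:]=0
n,l,s,_=cv2.connectedComponentsWithStats(m); k=1+s[1:,4].argmax()
v,u=np.nonzero(l==k); h=cv2.convexHull(np.c_[u,v].astype(np.int32))[:,0]
P=np.array([w('top',a,b,z=30) for a,b in h])[:,:2]
from scipy.optimize import least_squares
r=least_squares(lambda q:np.hypot(*(P-q[:2]).T)-140,[540,50],loss='soft_l1',f_scale=2); print('axis',r.x,np.abs(r.fun).max(),np.hypot(*(dot[:2]-r.x)))
E
```

```text
tab 112 (np.float64(282.73214285714283), np.float64(225.59821428571428)) depth pt [519.1 -17.4   3.3] plane [517.5 -17.3  64. ] [ 16 255 242]
dot 102 (np.float64(251.30392156862746), np.float64(253.68627450980392)) depth pt [448.4  61.8   5.6] plane [448.4  61.9   4. ] [ 22 204 216]
lid 526 (np.float64(257.4790874524715), np.float64(202.86882129277566)) depth pt [569.9  41.6  87. ] plane [569.9  41.6  87. ] [ 10 117 226]
purple 537 (np.float64(267.2290502793296), np.float64(289.57914338919926)) depth pt [367.5  19.3  66.6] plane [367.4  19.3  66. ] [140 153 178]
turq 513 (np.float64(337.5477582846004), np.float64(193.2280701754386)) depth pt [ 594.6 -148.3   66.5] plane [ 594.6 -148.4   66. ] [ 88 255 177]
axis [633.55172139 111.25814245] 42.2977773159821 191.65551873435277
```

View pics/c1.png

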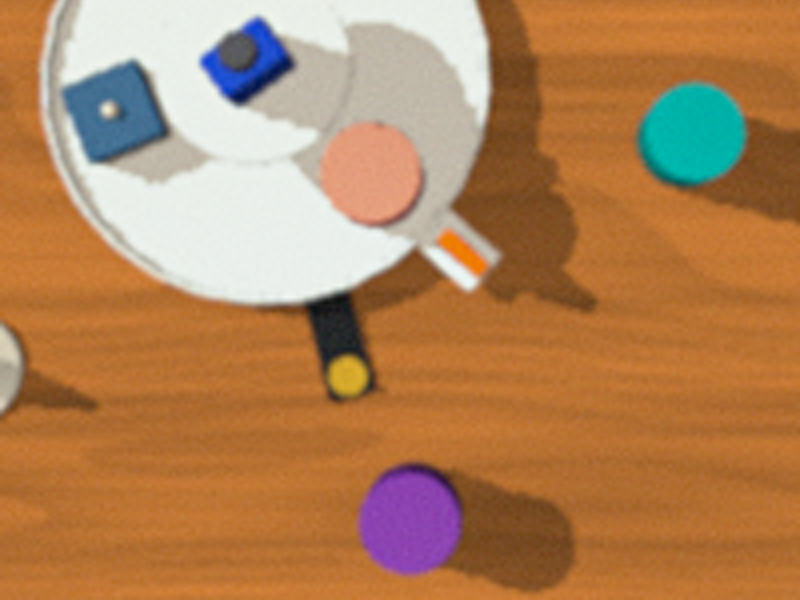

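```bash
python3 - <<'E'
from h import *
A=np.array([633.55,111.26])
dot=np.array([448.4,61.9]); ad=np.arctan2(*(dot-A)[::-1])
for q in((462,252),(441,235),(484,268)):
    t=w('top',165+q[0]/4,115+(q[1]+180)/4,z=64)[:2]; print('tab',t,np.hypot(*(t-A)),np.arctan2(*(t-A)[::-1])-ad)
l=np.array([569.9,41.6]);print('lid',np.hypot(*(l-A)),np.arctan2(*(l-A)[::-1])-ad)
print('dot dir',np.degrees(ad),'final tab',A+165*np.array([np.cos(ad),np.sin(ad)]))
f=np.load('/tmp/top.npz');d=f['d']
for q in((462,252),(455,275),(470,285),(372,172)):
    u,v=165+q[0]/4,115+(q[1]+180)/4; print(q,w('top',u,v,d=d[round(v),round(u)]))
E
```

```text
tab [523.69044489 -11.98173721] 165.098902602333 0.5822093599317468
tab [5.33832336e+02 5.32074743e-01] 149.0110265742616 0.5771341474028029
tab [514.16076068 -25.06929581] 181.2166310269356 0.5910112871560629
lid 94.36015101725938 0.5699153890844824
dot dir -165.07243504037442 final tab [474.11837692  68.75638177]
(462, 252) [523.59548021 -11.99249333  66.89389791]
(455, 275) [510.771878    -7.46249549  22.1016309 ]
(470, 285) [504.54323014 -16.78157346  23.47243579]
(372, 172) [569.48689095  40.30109034  88.71298424]
```

arm_command(rows=[[[-0.3,-0.25,0,0,0,0,-1],[-0.6,-0.5,0,0,0,0,-1],[-0.88,-0.74,0,0,0,0,-1],[-0.88,-0.74,0,0,0,0,-1],[-0.88,-0.74,0,0,0,0,-1]]])

```text
t: 0.52
eef_pos: [337.3, 406.8, 404.6]
tcp_rot: [-3.14, 0.0, 2.705]
ft_force: [0.4, 0.3, 0.1]
opening: 0.705
grip_force: 0.0
```

arm_command(rows=[[[-0.25,-0.2,0,0,0,0,-1],[-0.5,-0.4,0,0,0,0,-1],[-0.7,-0.6,0,0,0,0,-1],[-0.88,-0.74,0,0,0,0,-1],[-0.88,-0.74,0,0,0,0,-1]]])

```text
t: 0.93
eef_pos: [410.6, 250.9, 404.7]
tcp_rot: [-3.141, 0.0, 2.705]
ft_force: [0.6, -0.6, 0.2]
opening: 0.355
grip_force: 0.0
```

arm_command(rows=[[[-0.25,-0.2,0,0,0,0,-1],[-0.5,-0.4,0,0,0,0,-1],[-0.7,-0.6,0,0,0,0,-1],[-0.88,-0.74,0,0,0,0,-1],[-0.88,-0.74,0,0,0,0,-1]]])

```text
t: 1.35
eef_pos: [484.1, 94.7, 404.6]
tcp_rot: [-3.141, 0.001, 2.704]
ft_force: [-0.5, 0.6, -0.4]
opening: 0.024
grip_force: 0.0
```

arm_command(rows=[[[-0.25,-0.2,0,0,0,0,-1],[-0.5,-0.4,0,0,0,0.03,-1],[-0.7,-0.6,0,0,0,0.05,-1],[-0.88,-0.74,0,0,0,0.07,-1],[-0.88,-0.74,0,0,0,0.09,-1],[-0.88,-0.74,0,0,0,0.11,-1],[-0.88,-0.74,0,0,0,0.13,-1],[-0.88,-0.74,0,0,0,0.15,-1],[-0.88,-0.74,0,0,0,0.15,-1]]])

```text
t: 2.1
eef_pos: [555.4, -57.0, 404.4]
tcp_rot: [-3.141, -0.001, 1.758]
ft_force: [0.2, 0.2, 0.1]
opening: 0.004
grip_force: 0.0
```

arm_command(rows=[[[0,0,0,0,0,0.02,-1],[0,0,0,0,0,0.04,-1],[0,0,0,0,0,0.06,-1],[0,0,0,0,0,0.08,-1],[0,0,0,0,0,0.1,-1],[0,0,0,0,0,0.12,-1],[0,0,0,0,0,0.14,-1],[0,0,0,0,0,0.147,-1],[0,0,0,0,0,0.147,-1]]])

```text
t: 2.85
eef_pos: [555.4, -56.8, 404.5]
tcp_rot: [-3.141, -0.0, 0.84]
ft_force: [0.4, -0.7, 0.0]
opening: 0.003
grip_force: 0.0
```

arm_command(rows=[[[0.062,-0.068,0.2,0,0,0,-1],[0.062,-0.068,0.4,0,0,0,-1],[0.062,-0.068,0.6,0,0,0,-1],[0.062,-0.068,0.8,0,0,0,-1],[0.062,-0.068,0.95,0,0,0,-1],[0.062,-0.068,0.95,0,0,0,-1]]])

```text
t: 3.35
eef_pos: [553.1, -43.2, 258.3]
tcp_rot: [-3.136, 0.003, 0.844]
ft_force: [-0.7, 0.3, 0.4]
opening: 0.006
grip_force: 0.0
```

arm_command(rows=[[[0,0,0.08,0,0,0,-1],[0,0,0.16,0,0,0,-1],[0,0,0.22,0,0,0,-1],[0,0,0.22,0,0,0,-1],[0,0,0.22,0,0,0,-1]]])

```text
t: 3.77
eef_pos: [554.0, -43.8, 229.8]
tcp_rot: [3.142, -0.0, 0.842]
ft_force: [-0.6, 0.3, 0.2]
opening: 0.002
grip_force: 0.0
```

```bash
cat > arc.py <<'E'
from h import *
import sys
# args: final pusher tangential offset (mm past tab line), list of turntable remaining angles
A=np.array([633.55,111.26]); ad=np.radians(-165.07)
def rows(off,phis,r=168,z=230,s=None):
    s=s or state(); p=np.array(s['eef_pos']); T=rot(s['tcp_rot'])
    for f in phis:
        th=ad+f; u=np.array([np.cos(th),np.sin(th)]); t=np.array([-u[1],u[0]])
        q=np.r_[A+r*u+off*t,z]; yaw=th+np.pi
        d=T.inv().apply(q-p)/150; rv=(T.inv()*R.from_euler('xyz',[np.pi,0,yaw])).as_rotvec()/2/np.pi
        print(round(f,3),q.round(1),d.round(4),rv.round(4))
E
python3 - <<'E'
from arc import *
print(state()['eef_pos'],state()['ft_force'])
rows(18,[.582+.05,.582,.53,.48,.43,.38,.33,.28,.23,.18,.13])
p,d=cam('top');cv2.imwrite('pics/t2.png',cv2.resize(p[130:270,160:360][...,::-1],(800,560),interpolation=cv2.INTER_CUBIC))
E
```

```text
[553.97144103 -43.79479115 229.75380037] [-0.63050001  0.32481884  0.22184067]
0.632 [542.2 -30.9 230. ] [ 0.012  -0.1162 -0.0016] [ 0.    -0.    -0.008]
0.582 [535.2 -26.1 230. ] [ 0.0046 -0.172  -0.0017] [ 0. -0. -0.]
0.53 [528.2 -20.8 230. ] [-2.000e-04 -2.304e-01 -1.700e-03] [ 0.     -0.      0.0083]
0.48 [521.7 -15.4 230. ] [-0.0018 -0.2867 -0.0017] [ 0.     -0.      0.0162]
0.43 [515.5  -9.6 230. ] [-0.0007 -0.343  -0.0017] [ 0.     -0.      0.0242]
0.38 [509.6  -3.6 230. ] [ 0.0032 -0.3992 -0.0017] [ 0.     -0.      0.0321]
0.33 [504.    2.8 230. ] [ 0.01   -0.4551 -0.0017] [ 0.     -0.      0.0401]
0.28 [498.8   9.4 230. ] [ 0.0195 -0.5106 -0.0017] [ 0.    -0.     0.048]
0.23 [493.8  16.2 230. ] [ 0.0318 -0.5655 -0.0017] [ 0.    -0.     0.056]
0.18 [489.3  23.3 230. ] [ 0.0469 -0.6198 -0.0017] [ 0.    -0.     0.064]
0.13 [485.1  30.7 230. ] [ 0.0646 -0.6732 -0.0017] [ 0.     -0.      0.0719]
```

View pics/t2.png

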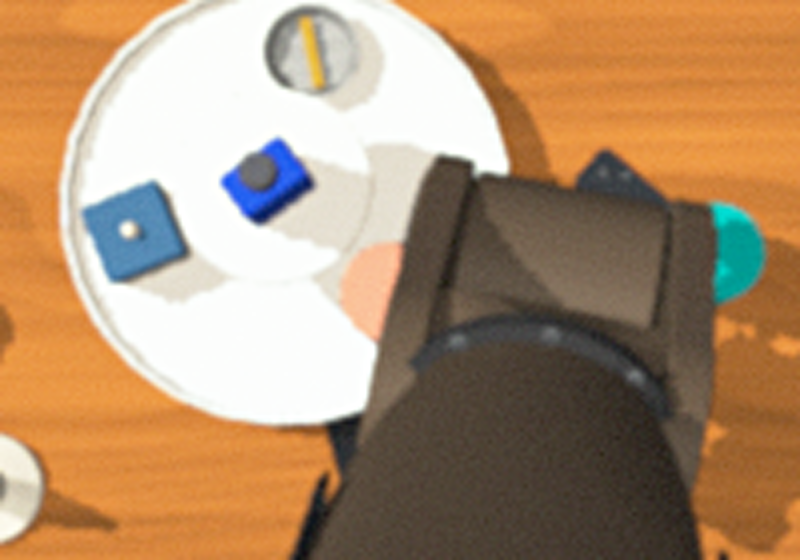

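The arm hides the tab in this view, but the rest of the tray is unchanged. I'll start the slow push along the arc.

arm_command(rows=[[[0.008,-0.115,0,0,0,0,-1],[0.005,-0.172,0,0,0,0,-1],[0,-0.23,0,0,0,0.008,-1],[-0.002,-0.287,0,0,0,0.016,-1],[-0.001,-0.343,0,0,0,0.024,-1],[0.003,-0.399,0,0,0,0.032,-1],[0.01,-0.455,0,0,0,0.04,-1],[0.02,-0.511,0,0,0,0.048,-1],[0.032,-0.566,0,0,0,0.056,-1],[0.047,-0.62,0,0,0,0.064,-1]]])

```text
t: 4.65
eef_pos: [488.8, 23.5, 230.0]
tcp_rot: [3.141, -0.001, 0.438]
ft_force: [1.1, -2.0, 0.1]
opening: 0.005
grip_force: 0.8
```

```bash
python3 - <<'E'
from arc import *
print(state()['eef_pos'],state()['ft_force'])
rows(18,[.15,.12,.10,.08,.06,.04,.02,0])
p,d=cam('scene');cv2.imwrite('pics/s3.png',cv2.resize(p[180:290,240:400][...,::-1],(800,550),interpolation=cv2.INTER_CUBIC))
p,d=cam('top')
E
```

```text
[488.79804226  23.52022265 229.98435931] [ 1.05357293 -1.98135408  0.06224699]
0.15 [486.7  27.7 230. ] [-0.0009 -0.0312 -0.0001] [ 0.0001 -0.0001  0.0043]
0.12 [484.3  32.1 230. ] [-0.0031 -0.0649 -0.0001] [ 0.0001 -0.0001  0.0091]
0.1 [482.7  35.1 230. ] [-0.004  -0.0874 -0.0002] [ 0.0001 -0.0001  0.0122]
0.08 [481.2  38.2 230. ] [-0.0044 -0.1099 -0.0002] [ 0.0001 -0.0001  0.0154]
0.06 [479.8  41.2 230. ] [-0.0044 -0.1325 -0.0002] [ 0.0001 -0.0001  0.0186]
0.04 [478.4  44.3 230. ] [-0.004  -0.155  -0.0002] [ 0.0001 -0.0001  0.0218]
0.02 [477.1  47.4 230. ] [-0.003  -0.1775 -0.0002] [ 0.0001 -0.0001  0.025 ]
0 [475.9  50.6 230. ] [-0.0017 -0.2    -0.0002] [ 0.0001 -0.0001  0.0282]
```

View pics/s3.png

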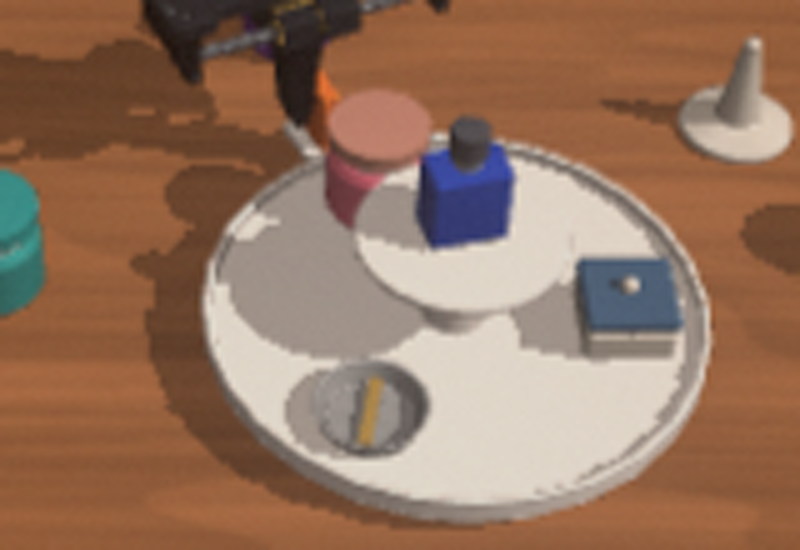

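The push is working: the fingers are on the tab at about (320,105) and it's moving left. I'll stop just short of the dot and measure.

arm_command(rows=[[[-0.001,-0.031,0,0,0,0.004,-1],[-0.003,-0.065,0,0,0,0.009,-1],[-0.004,-0.087,0,0,0,0.012,-1],[-0.004,-0.11,0,0,0,0.015,-1],[-0.004,-0.132,0,0,0,0.019,-1],[-0.004,-0.155,0,0,0,0.022,-1],[-0.004,-0.155,0,0,0,0.022,-1]]])

```text
t: 5.33
eef_pos: [478.7, 44.2, 229.6]
tcp_rot: [3.141, -0.001, 0.302]
ft_force: [-1.1, -0.8, 0.6]
opening: 0.006
grip_force: 0.0
```

arm_command(rows=[[[0,0.1,0,0,0,0,-1],[0,0.1,-0.3,0,0,0,-1],[0,0.4,-0.6,0,0,0,-1],[0,0.7,-0.8,0,0,0,-1],[0,0.95,-0.8,0,0,0,-1],[0,0.95,-0.8,0,0,0,-1]]])

```text
t: 5.83
eef_pos: [521.6, -94.6, 351.7]
tcp_rot: [3.139, -0.003, 0.303]
ft_force: [-0.3, 0.5, -0.6]
opening: 0.009
grip_force: 0.0
```

```bash
python3 - <<'E'
from arc import *
print(state()['eef_pos'],state()['ft_force'])
p,d=cam('top');cv2.imwrite('pics/t4.png',cv2.resize(p[170:270,210:310][...,::-1],(600,600),interpolation=cv2.INTER_CUBIC))
E
```

```text
[521.57803441 -94.62445404 351.74324321] [-0.29297594  0.53064997 -0.59459824]
```

View pics/t4.png

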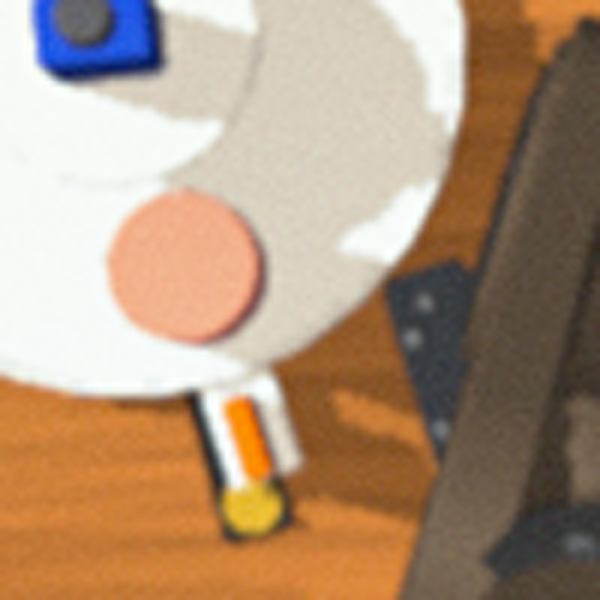

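The tab top runs from about (237,400) to (260,478), the lid centre is at (185,265), and the dot at (252,508) is partly covered by the tab's shelf.

```bash
python3 - <<'E'
from arc import *
f=np.load('/tmp/top.npz');p,d=f['p'],f['d'];hsv=cv2.cvtColor(p,cv2.COLOR_RGB2HSV)
def ang(n,q): q=q[:2]-A; print(n,q+A,np.hypot(*q),((np.arctan2(q[1],q[0])-ad+np.pi)%(2*np.pi))-np.pi)
for q in((237,400),(248,438),(260,478)): ang('tab',w('top',209.6+q[0]/6,169.6+q[1]/6,z=64))
for y0,y1 in((236,242),(242,248)):
  m=np.zeros(d.shape,bool);S=np.s_[y0:y1,246:256];h=hsv[S];m[S]=(h[...,0]>=5)&(h[...,0]<=17)&(h[...,1]>190)&(h[...,2]>200)
  v,u=np.nonzero(m);print(m.sum());ang('tabseg',w('top',u.mean(),v.mean(),z=64))
ang('lid',w('top',209.6+185/6,169.6+265/6,z=88))
ang('dot',w('top',209.6+252/6,169.6+508/6,z=4))
s=state(); rows(25,[0.0],s=s)
E
```

```text
tab [492.222003    62.69623085] 149.43909264441032 0.07040622081268078
tab [477.22587207  58.25957413] 165.0644665427943 0.06630175852200448
tab [461.48121821  53.43501896] 181.52518860620188 0.06362251689814347
18
tabseg [485.87673077  60.52221704] 156.1464602997124 0.07036759459794206
21
tabseg [472.90274939  56.15705785] 169.83484142723782 0.06985273101463152
lid [544.45147526  81.13488977] 94.05354526368393 0.06546579999535762
dot [446.89546717  61.18622049] 193.25449029707883 0.0015208640119981354
0.0 [477.7  43.8 230. ] [-0.0124 -0.9929  0.8125] [ 0.0007 -0.0008  0.0065]
```

```bash
python3 - <<'E'
from arc import *
s=state(); rows(27,[.067],s=s); rows(27,[.067],s=s,z=270)
s['eef_pos']=[0,0,0]
A0=A
th=ad+.067;u=np.array([np.cos(th),np.sin(th)]);t=np.array([-u[1],u[0]])
s['eef_pos']=np.r_[A+168*u+27*t,230];s['tcp_rot']=[np.pi,0,th+np.pi]
rows(13.5,[.067,.05,.035,.02,.01,0],s=s)
E
```

```text
0.067 [483.2  31.6 230. ] [-0.0014 -0.9045  0.813 ] [ 0.0007 -0.0008 -0.0042]
0.067 [483.2  31.6 270. ] [-0.     -0.9033  0.5463] [ 0.0007 -0.0008 -0.0042]
0.067 [478.8  44.4 230. ] [-0.   -0.09 -0.  ] [0. 0. 0.]
0.05 [477.7  47.1 230. ] [-0.0014 -0.1091 -0.    ] [ 0.     -0.      0.0027]
0.035 [476.8  49.4 230. ] [-0.0023 -0.1259 -0.    ] [ 0.     -0.      0.0051]
0.02 [475.9  51.8 230. ] [-0.003  -0.1427 -0.    ] [ 0.     -0.      0.0075]
0.01 [475.3  53.3 230. ] [-0.0033 -0.154  -0.    ] [-0.     -0.      0.0091]
0 [474.7  54.9 230. ] [-0.0035 -0.1652 -0.    ] [ 0.     -0.      0.0107]
```

arm_command(rows=[[[0,-0.25,0,0,0,0,-1],[0,-0.5,0,0,0,0,-1],[0,-0.75,0.15,0,0,0,-1],[0,-0.905,0.3,0,0,-0.004,-1],[0,-0.905,0.5,0,0,-0.004,-1],[-0.001,-0.905,0.7,0,0,-0.004,-1],[-0.001,-0.905,0.813,0,0,-0.004,-1],[-0.001,-0.905,0.813,0,0,-0.004,-1],[-0.001,-0.905,0.813,0,0,-0.004,-1]]])

```text
t: 6.63
eef_pos: [480.7, 37.4, 227.0]
tcp_rot: [-3.141, 0.002, 0.327]
ft_force: [0.4, -0.7, 0.3]
opening: 0.005
grip_force: 0.0
```

arm_command(rows=[[[0,-0.07,0,0,0,0,-1],[0,-0.09,0,0,0,0,-1],[-0.001,-0.109,0,0,0,0.003,-1],[-0.002,-0.126,0,0,0,0.005,-1],[-0.003,-0.143,0,0,0,0.007,-1],[-0.003,-0.154,0,0,0,0.009,-1],[-0.003,-0.163,0,0,0,0.0107,-1],[-0.003,-0.163,0,0,0,0.0107,-1],[-0.003,-0.163,0,0,0,0.0107,-1]]])

```text
t: 7.38
eef_pos: [472.2, 60.7, 227.2]
tcp_rot: [-3.141, 0.0, 0.259]
ft_force: [0.2, -0.4, 0.1]
opening: 0.002
grip_force: 0.0
```

arm_command(rows=[[[0,0.1,0,0,0,0,-1],[0,0.1,-0.3,0,0,0,-1],[0,0.4,-0.6,0,0,0,-1],[0,0.7,-0.8,0,0,0,-1],[0,0.95,-0.8,0,0,0,-1],[0,0.95,-0.8,0,0,0,-1]]])

```text
t: 7.88
eef_pos: [509.2, -79.5, 349.3]
tcp_rot: [3.14, -0.002, 0.259]
ft_force: [0.6, -0.4, 0.4]
opening: 0.006
grip_force: 0.0
```

```bash
python3 - <<'E'
from arc import *
print(state()['eef_pos'],state()['tcp_rot'])
p,d=cam('top');cv2.imwrite('pics/t5.png',cv2.resize(p[170:270,210:310][...,::-1],(600,600),interpolation=cv2.INTER_CUBIC))
hsv=cv2.cvtColor(p,cv2.COLOR_RGB2HSV)
def ang(n,q): q=q[:2]-A; print(n,q+A,np.hypot(*q),((np.arctan2(q[1],q[0])-ad+np.pi)%(2*np.pi))-np.pi)
for y0,y1 in((234,242),(242,248)):
  m=np.zeros(d.shape,bool);S=np.s_[y0:y1,240:256];h=hsv[S];m[S]=(h[...,0]>=5)&(h[...,0]<=17)&(h[...,1]>190)&(h[...,2]>200)
  v,u=np.nonzero(m);print(m.sum());ang('tabseg',w('top',u.mean(),v.mean(),z=64))
m=np.zeros(d.shape,bool);S=np.s_[195:232,215:260];h=hsv[S];m[S]=(h[...,0]<=14)&(h[...,1]>70)&(d[S]<925)
v,u=np.nonzero(m);print(m.sum(),w('top',u.mean(),v.mean(),d=np.median(d[m])));ang('lid',w('top',u.mean(),v.mean(),z=88))
E
```

```text
[509.15379207 -79.49945889 349.27387467] [ 3.14013721e+00 -2.36232044e-03  2.59260136e-01]
10
tabseg [483.38812483  77.62250242] 153.8832999285792 -0.04020738538127011
20
tabseg [472.50789467  74.81863577] 165.11369633495497 -0.038040757494399724
492 [541.27181976  90.9951626   87.34786604]
lid [541.23721394  90.91855821] 94.52737552632274 -0.043690235309312264
```

View pics/t5.png

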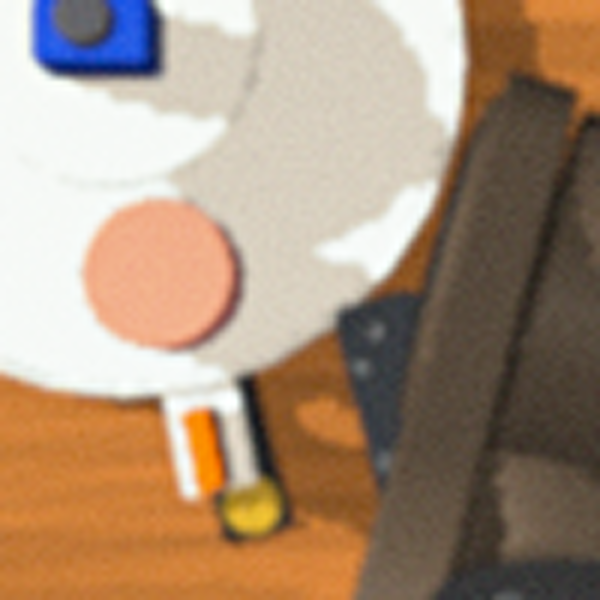

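The tab overshot by 0.04 rad (about 6.5 mm), because I read the arm's position before it had settled. I'll go round to the other side at height and nudge it back, using settled readings.

arm_command(rows=[[[0,0,0,0,0,0,-1],[0,0,0,0,0,0,-1],[0,-0.25,0,0,0,0,-1],[0,-0.5,0,0,0,0,-1],[0,-0.75,0,0,0,0,-1],[0,-0.98,0,0,0,0,-1],[0,-0.98,0,0,0,0,-1],[0,-0.98,0,0,0,0,-1],[0,-0.98,0,0,0,0,-1],[0,-0.98,0,0,0,0,-1]]])

```text
t: 8.77
eef_pos: [471.2, 64.6, 347.0]
tcp_rot: [-3.141, 0.0, 0.259]
ft_force: [1.0, -0.4, 0.5]
opening: 0.002
grip_force: 0.0
```

```bash
python3 - <<'E'
from arc import *
s=state();print(s['eef_pos'],s['qvel'].max())
th=ad-.039;u=np.array([np.cos(th),np.sin(th)]);t=np.array([-u[1],u[0]]);q=np.array([472.2,60.7])-A;print('contact off',q@t,q@u)
rows(-30,[-.039],s=s);rows(-30,[-.039],s=s,z=260)
E
```

```text
[471.16415149  64.60100605 346.99412832] 0.0028910186968110294
contact off 13.864180914056604 168.516825829299
-0.039 [463.1 103.6 230. ] [ 0.0148 -0.2651  0.78  ] [-0.      0.0001  0.006 ]
-0.039 [463.1 103.6 260. ] [ 0.0147 -0.2651  0.58  ] [-0.      0.0001  0.006 ]
```

arm_command(rows=[[[0.015,-0.2,0,0,0,0.006,-1],[0.015,-0.265,0,0,0,0.006,-1],[0.015,-0.265,0.2,0,0,0.006,-1],[0.015,-0.265,0.4,0,0,0.006,-1],[0.015,-0.265,0.6,0,0,0.006,-1],[0.015,-0.265,0.78,0,0,0.006,-1],[0.015,-0.265,0.78,0,0,0.006,-1],[0.015,-0.265,0.78,0,0,0.006,-1],[0.015,-0.265,0.78,0,0,0.006,-1],[0.015,-0.265,0.78,0,0,0.006,-1]]])

```text
t: 9.6
eef_pos: [463.4, 103.7, 231.8]
tcp_rot: [3.141, -0.002, 0.221]
ft_force: [-0.4, -0.1, 0.3]
opening: 0.004
grip_force: 0.0
```

```bash
python3 - <<'E'
from arc import *
s=state();print(s['eef_pos'],s['qvel'].max())
rows(-13.7,[-.039,-.025,-.012,0],s=s)
E
```

```text
[463.44898944 103.73982181 231.77992858] 0.0026686453712713295
-0.039 [466.6  87.7 230. ] [-0.0027  0.109   0.0119] [ 0.     -0.0004 -0.    ]
-0.025 [467.   85.4 230. ] [-0.0039  0.1247  0.0119] [ 0.     -0.0004 -0.0023]
-0.012 [467.3  83.2 230. ] [-0.0048  0.1392  0.0119] [ 0.     -0.0004 -0.0043]
0 [467.7  81.2 230. ] [-0.0054  0.1527  0.0119] [ 0.0001 -0.0004 -0.0062]
```

arm_command(rows=[[[-0.001,0.05,0,0,0,0,-1],[-0.003,0.1,0,0,0,0,-1],[-0.003,0.11,0,0,0,0,-1],[-0.004,0.125,0,0,0,-0.002,-1],[-0.005,0.139,0,0,0,-0.004,-1],[-0.005,0.148,0,0,0,-0.006,-1],[-0.005,0.152,0,0,0,-0.006,-1],[-0.005,0.152,0,0,0,-0.006,-1],[-0.005,0.152,0,0,0,-0.006,-1],[-0.005,0.152,0,0,0,-0.006,-1]]])

```text
t: 10.43
eef_pos: [467.3, 81.6, 230.2]
tcp_rot: [-3.142, 0.0, 0.259]
ft_force: [0.0, -0.0, -0.0]
opening: 0.001
grip_force: 0.0
```

arm_command(rows=[[[0,-0.05,0,0,0,0,-1],[0,-0.15,0,0,0,0,-1],[0,-0.15,-0.25,0,0,0,-1],[0,-0.15,-0.5,0,0,0,-1],[0,-0.35,-0.8,0,0,0,-1],[0,-0.6,-0.8,0,0,0,-1],[0,-0.8,-0.8,0,0,0,-1],[0,-0.8,-0.8,0,0,0,-1],[0,-0.8,-0.8,0,0,0,-1],[0,-0.8,-0.8,0,0,0,-1]]])

```text
t: 11.27
eef_pos: [436.4, 197.6, 350.1]
tcp_rot: [3.141, 0.0, 0.26]
ft_force: [-0.4, 0.2, -0.5]
opening: 0.004
grip_force: 0.0
```

```bash
cat > chk.py <<'E'
from arc import *
print(state()['eef_pos'],state()['tcp_rot'])
p,d=cam('top');cv2.imwrite('pics/t6.png',cv2.resize(p[170:270,210:310][...,::-1],(600,600),interpolation=cv2.INTER_CUBIC))
hsv=cv2.cvtColor(p,cv2.COLOR_RGB2HSV)
def ang(n,q): q=q[:2]-A; print(n,q+A,np.hypot(*q),((np.arctan2(q[1],q[0])-ad+np.pi)%(2*np.pi))-np.pi)
for y0,y1 in((234,242),(242,248)):
  m=np.zeros(d.shape,bool);S=np.s_[y0:y1,240:256];h=hsv[S];m[S]=(h[...,0]>=5)&(h[...,0]<=17)&(h[...,1]>190)&(h[...,2]>200)
  v,u=np.nonzero(m);print(m.sum());ang('tabseg',w('top',u.mean(),v.mean(),z=64))
m=np.zeros(d.shape,bool);S=np.s_[195:232,215:260];h=hsv[S];m[S]=(h[...,0]<=14)&(h[...,1]>70)&(d[S]<925)
v,u=np.nonzero(m);print(m.sum(),w('top',u.mean(),v.mean(),d=np.median(d[m])));ang('lid',w('top',u.mean(),v.mean(),z=88))
m=np.zeros(d.shape,bool);S=np.s_[244:262,244:260];h=hsv[S];m[S]=(h[...,0]>=19)&(h[...,0]<=30)&(h[...,1]>120)
v,u=np.nonzero(m);print(m.sum());ang('dot',w('top',u.mean(),v.mean(),z=4))
E
python3 chk.py
```

```text
[436.36348656 197.62968214 350.06510198] [3.14146104e+00 4.68861117e-04 2.60243347e-01]
14
tabseg [484.22855963  69.34211862] 155.09352447083083 0.013100852648662453
23
tabseg [472.58556669  66.54355665] 167.06019602497253 0.01039284410203356
492 [542.48519869  86.33194358  87.51908442]
lid [542.45902967  86.27791669] 94.45458888320714 0.007095078698492241
74
dot [446.64943256  61.19863866] 193.4889195990532 0.0011294017931091638
```

View pics/t6.png

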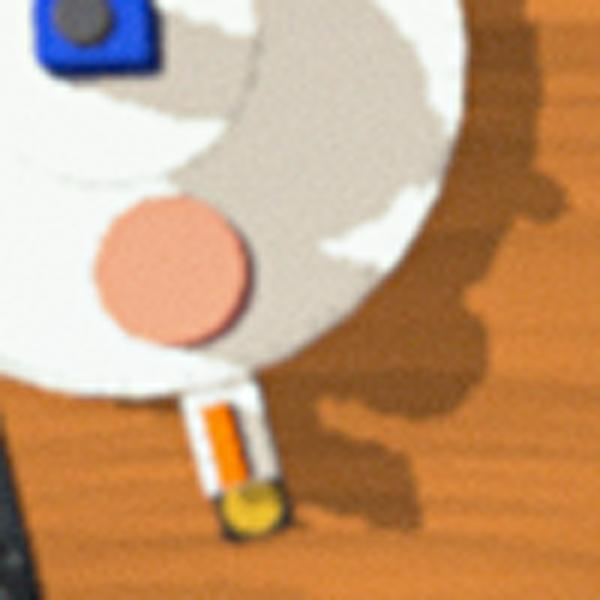

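The tab now sits over the dot line to within about 0.01 rad: it runs (213,405) to (235,485) and points at the dot at (252,508). The lid centre is at (542.5, 86.3). I'll move above the lid now.

arm_command(rows=[[[0.15,0.22,0,0,0,0,-1],[0.27,0.45,0,0,0,0,-1],[0.4,0.68,0,0,0,0,-1],[0.493,0.899,0,0,0,0,-1],[0.493,0.899,0,0,0,0,-1],[0.493,0.899,0.2,0,0,0,-1],[0.493,0.899,0.38,0,0,0,-1],[0.493,0.899,0.38,0,0,0,-1],[0.493,0.899,0.38,0,0,0,-1],[0.493,0.899,0.38,0,0,0,-1]]])

```text
t: 12.15
eef_pos: [543.0, 85.7, 294.2]
tcp_rot: [3.142, -0.001, 0.259]
ft_force: [-0.1, -0.1, 1.3]
opening: 0.008
grip_force: 0.0
```

arm_command(rows=[[[0,0,0,0,0,0,-1],[0,0,0,0,0,0,-1]]])

```text
t: 12.32
eef_pos: [542.8, 86.1, 294.6]
tcp_rot: [3.141, -0.002, 0.259]
ft_force: [-0.3, 0.6, 0.3]
opening: -0.003
grip_force: 0.0
```

arm_command(rows=[[[0,0,0.03,0,0,0,-1],[0,0,0.06,0,0,0,-1],[0,0,0.08,0,0,0,-1],[0,0,0.1,0,0,0,-1],[0,0,0.11,0,0,0,-1],[0,0,0.12,0,0,0,-1],[0,0,0.127,0,0,0,-1],[0,0,0.133,0,0,0,-1],[0,0,0.133,0,0,0,-1],[0,0,0.133,0,0,0,-1]]])

```text
t: 13.15
eef_pos: [542.7, 86.1, 273.3]
tcp_rot: [-3.142, -0.0, 0.259]
ft_force: [-0.7, 0.4, -0.2]
opening: 0.008
grip_force: 0.0
```

arm_command(rows=[[[0,0,0.004,0,0,0,-1],[0,0,0.008,0,0,0,-1],[0,0,0.012,0,0,0,-1]]])

```text
t: 13.4
eef_pos: [542.7, 86.1, 271.6]
tcp_rot: [3.142, -0.001, 0.259]
ft_force: [-0.2, -0.5, 1.5]
opening: 0.003
grip_force: 1.1
```

arm_command(rows=[[[0,0,0.003,0,0,0,-1],[0,0,0.006,0,0,0,-1]]])

```text
t: 13.57
eef_pos: [542.7, 86.1, 270.7]
tcp_rot: [3.142, -0.0, 0.259]
ft_force: [0.6, -0.3, 2.0]
opening: 0.006
grip_force: 1.1
```

arm_command(rows=[[[0,0,0.003,0,0,0,-1],[0,0,0.006,0,0,0,-1]]])

```text
t: 13.73
eef_pos: [542.7, 86.1, 270.3]
tcp_rot: [3.141, -0.001, 0.259]
ft_force: [-3.5, 0.4, 16.0]
opening: 0.01
grip_force: 8.0
```

arm_command(rows=[[[0,0,0.003,0,0,0,-1],[0,0,0.003,0,0,0,-1]]])

```text
t: 13.9
eef_pos: [542.7, 86.1, 270.3]
tcp_rot: [3.141, -0.001, 0.259]
ft_force: [-2.9, -0.6, 15.3]
opening: 0.004
grip_force: 7.5
```

The tool has met a hard stop at 270.3 mm with 16 N, so the lid is shut. I'll withdraw straight up, then move away.

arm_command(rows=[[[0,0,-0.03,0,0,0,-1],[0,0,-0.15,0,0,0,-1],[0,0,-0.35,0,0,0,-1],[0,0,-0.6,0,0,0,-1],[0,0,-0.85,0,0,0,-1],[-0.2,0.2,-0.98,0,0,0,-1],[-0.4,0.45,-0.98,0,0,0,-1],[-0.6,0.7,-0.98,0,0,0,-1],[-0.7,0.95,-0.98,0,0,0,-1],[-0.7,0.95,-0.98,0,0,0,-1]]])

```text
t: 14.73
eef_pos: [476.2, -81.6, 416.6]
tcp_rot: [3.141, 0.0, 0.258]
ft_force: [-0.0, 0.1, 0.2]
opening: 0.003
grip_force: 0.0
```

arm_command(rows=[[[-0.1,0.2,0,0,0,0,-1],[-0.2,0.4,0,0,0,0,-1],[-0.2,0.6,0,0,0,0,-1],[-0.2,0.6,0,0,0,0,-1],[-0.2,0.6,0,0,0,0,-1]]])

```text
t: 15.15
eef_pos: [471.6, -174.4, 415.9]
tcp_rot: [-3.141, 0.0, 0.257]
ft_force: [0.5, 0.1, 0.1]
opening: 0.009
grip_force: 0.0
```

```bash
python3 chk.py; python3 - <<'E'
from h import *
p,d=cam('scene')
a=cv2.resize(p[170:300,230:410][...,::-1],(792,572),interpolation=cv2.INTER_CUBIC);cv2.imwrite('pics/s7.png',a)
E
```

```text
[ 471.64731214 -174.38446567  415.90819403] [-3.14104023e+00  3.41982780e-04  2.56775211e-01]
13
tabseg [484.47555854  69.10850493] 154.9191325634172 0.014983622756657766
21
tabseg [472.79598534  66.67260337] 166.8229275828354 0.009985130683192622
124 [543.22226946  81.14867     80.61666554]
lid [542.81758151  80.36741236] 95.84739817058502 0.06759118450434842
73
dot [446.2936325  61.0380899] 193.8741535753411 0.0014544886288381242
```

View pics/s7.png

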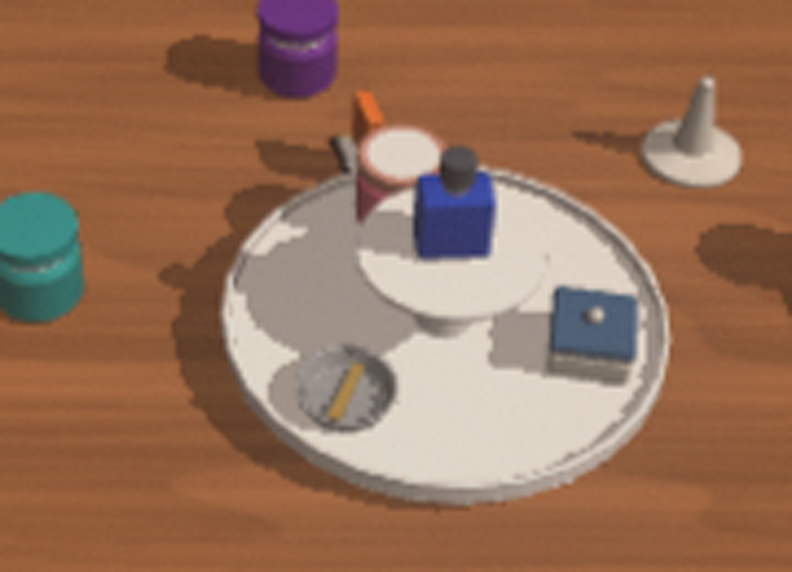

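View pics/t6.png

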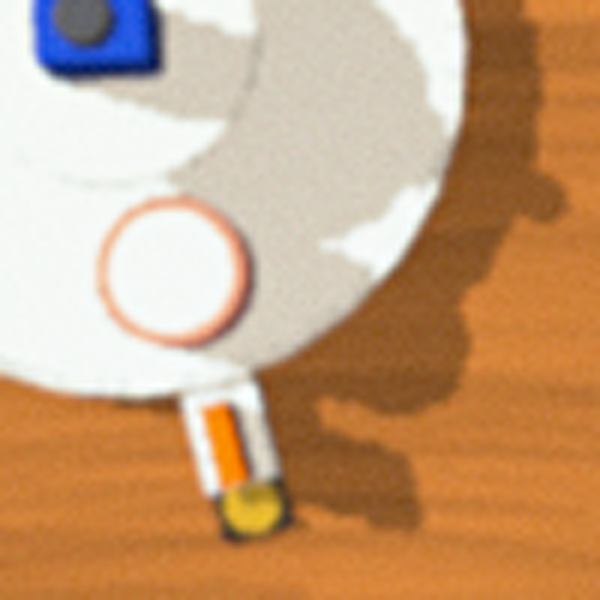

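The lid rim now stands at 80.6 mm (22 + 58 is fully shut), with the white neck showing flush through it. The jar hasn't moved, at (173,270) in the last top view. The tab still points at the dot and the arm is clear, so I'm handing in.

```bash
python3 -c "
from cell import *
print(job_done())"
```

```text
the job is handed in; nothing more can be done
None
```

I handed the job in: the tab is within about 0.01 rad (roughly 2 mm) of the brass dot, after a 6.5 mm overshoot that I pushed back, and the rose jar's lid is fully shut, with the arm withdrawn and touching nothing.

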